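# Pack labelled bottles in reverse order

## Task

Move the four amber bottles from the labeller's grey outfeed rack into the blue packing tray, one upright in each compartment, in reverse order: the bottle that stood nearest the rack's yellow stop goes farthest from the tray's yellow stop, and so on, so that the one that stood farthest from the rack's yellow stop ends next to the tray's. They are glass: set each one down, never drop it.

Things in the scene. Friction and masses are not known exactly. Their poses are not given: they have to be found in the camera images.
- outfeed_rack: Outfeed rack, fixed: grey plate 236 x 62 x 8 mm with a yellow stop block (36 mm high, 16 mm more length) at one end; it may point any way, left or right of the tray. Origin: centre of the plate's underside, on the bench; x along the row towards the yellow stop, z up. Four places, centres at x = -87, -29, 29, 87 mm, y = 0.
- packing_tray: Packing tray, fixed: open blue box 236 x 62 x 28 mm, walls and floor 4 mm, three cross walls as high make a row of four empty 54 x 54 mm compartments; yellow stop block (36 mm high, 16 mm more length) at one end; may point any way. Origin: centre of underside, on the bench; x along the row towards the yellow stop, z up. Compartment centres x = -87, -29, 29, 87 mm, y = 0.
- bottle_red: Loose amber glass bottle with a white paper label and a red screw cap, 60 to 130 g, 36 mm in diameter and 84 mm high; body straight up to 47 mm, cap 24 mm in diameter from 60 to 84 mm. Origin: centre of its underside, z up to the cap. It starts upright in the red cup of the outfeed rack and can be lifted out straight up by its cap.
- bottle_green: Loose amber glass bottle with a white paper label and a green screw cap, 60 to 130 g, 36 mm in diameter and 84 mm high; body straight up to 47 mm, cap 24 mm in diameter from 60 to 84 mm. Origin: centre of its underside, z up to the cap. It starts upright in the green cup of the outfeed rack and can be lifted out straight up by its cap.
- bottle_white: Loose amber glass bottle with a white paper label and a white screw cap, 60 to 130 g, 36 mm in diameter and 84 mm high; body straight up to 47 mm, cap 24 mm in diameter from 60 to 84 mm. Origin: centre of its underside, z up to the cap. It starts upright in the white cup of the outfeed rack and can be lifted out straight up by its cap.
- bottle_black: Loose amber glass bottle with a white paper label and a black screw cap, 60 to 130 g, 36 mm in diameter and 84 mm high; body straight up to 47 mm, cap 24 mm in diameter from 60 to 84 mm. Origin: centre of its underside, z up to the cap. It starts upright in the black cup of the outfeed rack and can be lifted out straight up by its cap.
- cup_red: Red round holder cup, fixed on one of the outfeed rack's four places; it keeps showing where the red-capped bottle came from. 50 mm outside, 44 mm inside diameter, 14 mm high, floor 4 mm thick. Origin: centre of its underside (8 mm above the bench).
- cup_green: Green round holder cup, fixed on one of the outfeed rack's four places; it keeps showing where the green-capped bottle came from. 50 mm outside, 44 mm inside diameter, 14 mm high, floor 4 mm thick. Origin: centre of its underside (8 mm above the bench).
- cup_white: White round holder cup, fixed on one of the outfeed rack's four places; it keeps showing where the white-capped bottle came from. 50 mm outside, 44 mm inside diameter, 14 mm high, floor 4 mm thick. Origin: centre of its underside (8 mm above the bench).
- cup_black: Black round holder cup, fixed on one of the outfeed rack's four places; it keeps showing where the black-capped bottle came from. 50 mm outside, 44 mm inside diameter, 14 mm high, floor 4 mm thick. Origin: centre of its underside (8 mm above the bench).

How it is judged:
By the outcome, as a careful person would: the job done as asked, in the order asked, and still so for the second after the job is handed in, with the robot touching nothing.
It also fails if it takes over 109 s, if anything falls off the work surface, if the arm or the gripper's body presses on something with over 40 N, if the wrist force passes 120 N, or if a joint passes its speed limit or range.

## Robot

A 6-joint arm with a two-finger parallel gripper is mounted at the origin on the work surface. World frame = base frame: x ahead of the robot, y to its left, z up, the work surface at z = 0. Lengths are in m, angles in rad, forces in N, time in s.
With the tool pointing down it reaches from about 0.35 to 0.775 m from the base axis. Payload 7.3 kg.
Tool frame: the origin (TCP) lies between the finger pads; the fingertips stand robot.tcp_to_tips ahead of it and the grasp point (between the pads) lies 2 mm behind it (robot.tcp_to_tips is the distance from the TCP to the fingertips, in m); y points along the fingers, x is the direction in which the jaws open and shut, and the axes are right-handed (so a half turn about y gives the same grasp; the last joint's range is limited). The gripper opens to 92 mm and grips with 3 to 60 N. Pads are 19 mm wide; open, the fingers measure 130 mm over their backs; the gripper's body (75 mm by 190 mm) begins 47 mm behind the grasp point.
Start: joints at [1.179, 0.342, 1.524, -0, 1.275, -0.146], TCP at [0.128, 0.509, 0.244] pointing down, gripper open.
Joint ranges: [-2.53, 2.53], [-0.77, 2.02], [0.04, 2.7], [-1, 4.14], [0.28, 2.66], [-3.11, 3.11]. Speed limits (rad/s): [2.57, 2.57, 3.14, 3.14, 3.14, 3.14].

## Interface

Orientations are given as [roll, pitch, yaw] about the fixed x, y, z axes, in that order (R = Rz(yaw) Ry(pitch) Rx(roll)).
In Python, from cell import status, read_camera, get_calibration, robot gives the robot as it stands.
- The arm moves only by the shell command python3 -m creep 'ROWS' [FORCE]. ROWS is JSON, a list of rows, each an object of numbers: "dx", "dy", "dz": the shift along the tool's x, y, z in m; "rx", "ry", "rz": the turn, a rotation vector about the tool's x, y, z in rad; "gripper": the opening, from 0 (shut) to 1 (fully open). A call has 1 to 20 rows; each row is the pose to reach, as a shift and turn from the pose commanded when the call began, along the tool's axes at that moment; what a row does not reach only later rows make up. A row lasts 1/8 s, in which the tool goes at most 62.5 mm and 10.7 degrees, less where a joint would pass 70% of its speed; a pose out of reach is approached as far as the arm can. A call with a gripper value outside its range is refused whole. The fingers move at their own pace and stop on an object; FORCE is the grip in N (left out, the last holds). Time passes only in rows, so rows that repeat a pose let the fingers close. It gives the time, the measured TCP pose, the force and the opening at its end, in the units of the state.
- status.observe(): the state, without advancing time (a new reading comes with each control period).
- read_camera(name): name is "scene" or "side" or "wrist"; returns (picture, depth): 400x640x3 uint8, red, green, blue; 400x640 float32, m along the optical axis (not along the pixel's ray), 0 where there is no reading.
- get_calibration(name): a dict with "fx", "fy", "cx", "cy" (pixels), "xyz" and "rotation" of the camera in the world; the wrist camera has in their place "mount" (4x4, takes a point from camera to tool coordinates, whose origin is the TCP and whose axes are the tool frame's). Camera axes: x right, y down, z forward; pixel columns grow to the right and rows downward; lengths in m; the calibration is good to about 2 mm. A picture is of the moment at which its call begins: read the wrist's pose just before it. get_calibration takes no time and is no camera call.
- robot.hand_in(): hands the job in, once; it reports no verdict.
The state is a dict: "time": time; "qpos": joint angles; "qvel": joint speeds; "joint_efforts": joint torques, N m; "tool_pos": TCP position; "tool_rot": TCP orientation; "contact_force": force on the tool from outside, world axes, zero at the start; "torque": the same for the moment, N m; "opening": finger opening in m.
Only numpy, scipy, OpenCV 4.12 (cv2) and the standard library are available. Lean on these libraries where they do the work, as an engineer would, in place of code of your own. Each camera call takes 0.05 s, during which the arm holds its last target.

## Working session

There is one attempt and no reset: what is moved stays moved. The work goes in short steps, Python scripts to look and compute and a shell command to move; the robot and the scene stay as the last step left them, time stands still between calls to the robot, and variables do not carry over. Pictures are saved under pics/ and viewed, and the job is handed in when it is done.

```bash
mkdir -p pics; ls
python3 - <<'E'
from cell import status, read_camera, get_calibration, robot
import cv2
print(status.observe()); print(robot.tcp_to_tips)
for n in ("scene","side"):
    p,d=read_camera(n); cv2.imwrite(f"pics/{n}0.png",p[:,:,::-1]); print(get_calibration(n))
print(get_calibration("wrist"))
E
```

```text
pics
{'time': 0.0, 'qpos': array([ 1.17901627e+00,  3.42740592e-01,  1.52502530e+00, -1.51480345e-05,
        1.27536823e+00, -1.46021447e-01]), 'qvel': array([ 3.25189773e-05,  4.34374037e-04,  1.10255219e-03, -4.35205091e-04,
        1.89210844e-03, -3.89654439e-05]), 'joint_efforts': array([-1.30930664e-03, -4.31251681e+01, -2.44216830e+01,  7.17673148e-02,
        5.60577388e-02, -1.27595540e-04]), 'tool_pos': array([0.12757671, 0.50887521, 0.24303277]), 'tool_rot': array([-1.57058637e+00,  1.52716911e-03,  1.32504229e+00]), 'contact_force': array([ 0.22891094,  0.21958177, -0.09981381]), 'torque': array([ 0.03221503, -0.00399493, -0.03633723]), 'opening': 0.09191397133983811}
0.017
{'fx': 388.06628349738094, 'fy': 388.06628349738094, 'cx': 315.7527585377934, 'cy': 202.1621914591542, 'xyz': array([1.28141051, 0.08864452, 0.52803872]), 'rotation': array([-2.15261856e+00,  1.74580393e-03,  1.69476804e+00])}
{'fx': 451.0559491911486, 'fy': 451.0559491911486, 'cx': 309.92015520253904, 'cy': 198.25914712670635, 'xyz': array([0.42292844, 0.75019773, 0.50903325]), 'rotation': array([-2.10778505,  0.02067718, -2.99979104])}
{'fx': 353.187810592432, 'fy': 353.187810592432, 'cx': 321.9554436357641, 'cy': 200.34606028173164, 'mount': array([[ 9.99999939e-01, -2.39113033e-04,  2.54034636e-04,
         2.72353667e-04],
       [-3.15617548e-04, -3.09823979e-01,  9.50793880e-01,
        -1.40838837e-01],
       [-1.48641187e-04, -9.50793902e-01, -3.09824036e-01,
         8.46166572e-02],
       [ 0.00000000e+00,  0.00000000e+00,  0.00000000e+00,
         1.00000000e+00]])}
```

View pics/scene0.png

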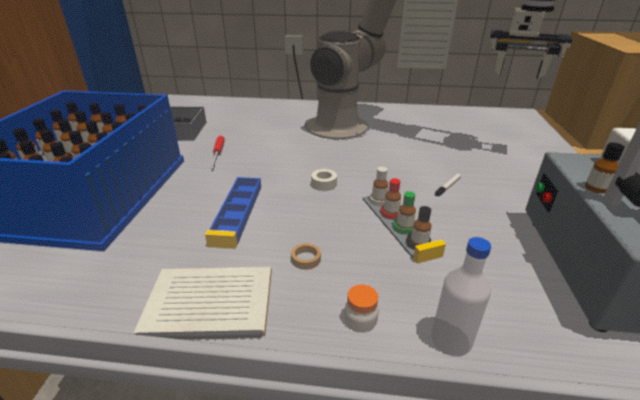

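View pics/side0.png

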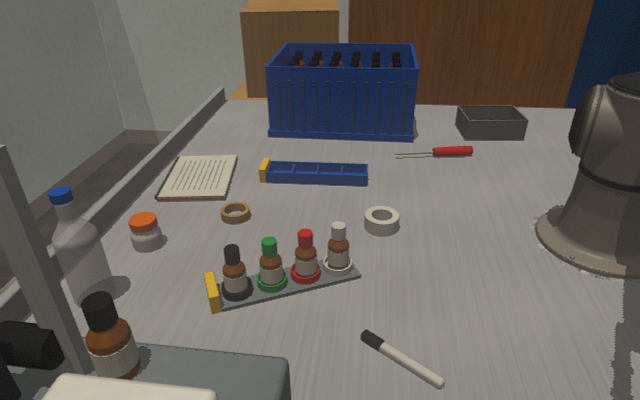

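The scene view shows the rack with, from its yellow stop at about (430,250), black, green, red and white caps; the white one is at about (381,173). The tray's yellow stop is at (221,238) and its far end at (250,180). The target order from the tray stop outwards is white, red, green, black.

```bash
cat > h.py <<'E'
import numpy as np, cv2
from scipy.spatial.transform import Rotation as Ro
from cell import status, read_camera, get_calibration, robot
def cam(n,st=None):
    c=get_calibration(n)
    if n=="wrist":
        M=c["mount"]; R=Ro.from_euler("xyz",st["tool_rot"]).as_matrix()
        return c, R@M[:3,:3], R@M[:3,3]+st["tool_pos"]
    return c, Ro.from_euler("xyz",c["rotation"]).as_matrix(), np.array(c["xyz"])
def ray(C,uv,z):
    c,R,t=C
    d=R@np.array([(uv[0]-c["cx"])/c["fx"],(uv[1]-c["cy"])/c["fy"],1])
    return t+d*(z-t[2])/d[2]
def cloud(C,d):
    c,R,t=C
    v,u=np.mgrid[:400,:640]
    P=np.stack([(u-c["cx"])/c["fx"]*d,(v-c["cy"])/c["fy"]*d,d],-1)
    return P@R.T+t
E
python3 - <<'E'
from h import *
for n in("scene","side"):
    p,d=read_camera(n);C=cam(n);P=cloud(C,d)
    h=cv2.cvtColor(p,cv2.COLOR_RGB2HSV).astype(int);H,S,V=h[...,0],h[...,1],h[...,2]
    x,y,z=P[...,0],P[...,1],P[...,2]
    ok=(d>0)&(x>.3)&(x<.85)&(y>-.35)&(y<.45)
    print(n,"bench z",np.median(z[ok]))
    def blobs(name,m,mn=30):
        k,L,s,c=cv2.connectedComponentsWithStats(m.astype(np.uint8))
        for i in range(1,k):
            if s[i,4]>=mn:
                Q=P[L==i]; 
                print(name,s[i,4],c[i].round(1),"mean",Q.mean(0).round(4),"min",Q.min(0).round(3),"max",Q.max(0).round(3))
                if name in("yellow","blue"):
                    T=Q[Q[:,2]>Q[:,2].max()-.006][:,:2].astype(np.float32)
                    print("   top rect",cv2.minAreaRect(T*1000))
    blobs("yellow",ok&(H>18)&(H<32)&(S>180)&(V>100)&(z<.05))
    blobs("blue",ok&(H>105)&(H<125)&(S>150)&(z<.05)&(z>.0),150)
    blobs("captop",ok&(z>.088)&(z<.106),10)
E
```

```text
scene bench z 0.0014287009923799054
yellow 117 [220.  233.1] mean [ 0.6794 -0.1855  0.037 ] min [ 0.671 -0.214  0.035] max [ 0.686 -0.156  0.039]
   top rect ((678.404541015625, -185.20245361328125), (58.05891799926758, 15.002345085144043), 87.82335662841797)
yellow 200 [430.6 246. ] mean [0.6662 0.2394 0.035 ] min [0.64  0.21  0.012] max [0.685 0.266 0.04 ]
   top rect ((665.513427734375, 237.81503295898438), (17.145103454589844, 59.42535400390625), 25.415374755859375)
captop 69 [381.3 170.6] mean [0.4777 0.1408 0.0949] min [0.463 0.131 0.088] max [0.488 0.152 0.1  ]
captop 82 [394.2 182.3] mean [0.5284 0.168  0.095 ] min [0.512 0.157 0.089] max [0.537 0.179 0.098]
captop 93 [409.  196.1] mean [0.5817 0.196  0.0948] min [0.568 0.186 0.088] max [0.59  0.207 0.099]
captop 111 [424.4 211.1] mean [0.6339 0.2219 0.095 ] min [0.618 0.211 0.088] max [0.642 0.234 0.099]
side bench z -1.395767663187053e-05
yellow 63 [264.1 163.9] mean [ 0.6753 -0.1822  0.0354] min [ 0.669 -0.215  0.032] max [ 0.682 -0.155  0.037]
   top rect ((675.4656982421875, -185.00856018066406), (12.359285354614258, 59.46239471435547), 1.6374540328979492)
yellow 227 [210.9 284.5] mean [0.6619 0.2416 0.0357] min [0.644 0.211 0.033] max [0.681 0.269 0.038]
   top rect ((662.5989990234375, 239.96945190429688), (13.919722557067871, 59.731571197509766), 26.467926025390625)
captop 145 [337.9 226.7] mean [0.4721 0.1456 0.0941] min [0.461 0.131 0.088] max [0.484 0.155 0.097]
captop 151 [304.3 234.4] mean [0.523  0.1733 0.0942] min [0.512 0.159 0.088] max [0.535 0.182 0.097]
captop 160 [268.1 242.6] mean [0.5754 0.2012 0.0942] min [0.565 0.187 0.088] max [0.587 0.211 0.098]
captop 328 [ 88.2 255.8] mean [0.8352 0.268  0.097 ] min [0.827 0.237 0.088] max [0.85  0.285 0.106]
captop 175 [230.5 250.3] mean [0.6278 0.2269 0.0942] min [0.617 0.212 0.088] max [0.641 0.236 0.098]
```

Run:
```python
from h import *
H=np.zeros((20,20))
for n in("scene","side"):
    p,d=read_camera(n);P=cloud(cam(n),d)[d>0]
    i=((P[:,0]-0)/.05).astype(int); j=((P[:,1]+.4)/.05).astype(int)
    m=(P[:,0]>0)&(i<20)&(P[:,1]>-.4)&(j<20)
    np.maximum.at(H,(i[m],j[m]),P[m,2])
print("rows x=0..1, cols y=-.4... cm"); print((H*100).round().astype(int))
```

```text
rows x=0..1, cols y=-.4... cm
[[ 0  0  0  0  0  1 30 31 31 30  1  0  0  0  0  0  0  0  0  0]
 [ 0  0  0  0  0  0 28 30 30  5  0  0  0  0  0  0 34 39 30  0]
 [ 0  0  0  0  0  0  0 25 25  0  0  0  0  0  0  0 34 42 42 34]
 [ 3  3  0  0  0  0  0  0  0  0  0  0  0  0  0  0 32 42 42 34]
 [ 3  3  0  0  0  0  0  0  0  0  0  0  0  0  0  0  0  0  0  0]
 [ 2  3  0  0  0  0  0  0  0  0  0  0  0  0  0  0  0  0  0  0]
 [ 0  2  0  0  0  0  0  0  0  0  0  0  0  0  2  2  0  0  0  0]
 [ 0  2  0  0  0  0  0  3  3  0  0  0  0  1  2  0  0  0  0  0]
 [ 0  0  0  3  3  0  0  3  3  0  2  1  0  2  2  0  0  0  0  0]
 [ 0  0  0  3  3  0  0  0  0  0 10 10  0  0  0  0  0 17 17 17]
 [ 0  0  0  3  3  0  0  0  0  0  2 10  1  0  0  0  0 17 17 24]
 [ 0  0  0  3  3  0  0  0  0  0  1 10 10  0  0  0  0 17 17 24]
 [ 0  0  0  3  3  0  0  0  0  0  0  2 10  4  0  0  0 26 26 24]
 [ 0  0  0  4  4  0  0  2  2  0  0  1  4  4  0  0  0 26 39  0]
 [ 0  0  0  0  0  1  2  2  2  0  0  0  0  0  0  0  0 17 23 21]
 [ 0  0  2  2  2  2  2  0  0  0  0  0  0  0  0  0  0 17 17  0]
 [ 0  0  2  2  2  2  2  1  0  6  6  0 20 20  0  0  0 17 11  0]
 [ 0  0  2  2  2  2  2  2  0  6  6  0 20 20  0  0  0  0  0  0]
 [ 5  5  5  5  5  5  5  5  5  5  5  5  5  5  5  5  5  5  0  0]
 [ 5  5  5  5  5  5  5  5  5  5  5  5  5  5  5  5  5  5  0  0]]
```

```bash
python3 -m creep '[{"dx":-0.02,"dz":-0.05,"ry":-0.1},{"dx":-0.045,"dz":-0.105,"ry":-0.22},{"dx":-0.07,"dz":-0.16,"ry":-0.35},{"dx":-0.095,"dz":-0.215,"ry":-0.48},{"dx":-0.12,"dz":-0.27,"ry":-0.6},{"dx":-0.145,"dz":-0.325,"ry":-0.725},{"dx":-0.165,"dz":-0.38,"ry":-0.725},{"dx":-0.19,"dz":-0.435,"ry":-0.725},{"dx":-0.211,"dz":-0.493,"ry":-0.725},{"dx":-0.211,"dz":-0.493,"ry":-0.725},{"dx":-0.211,"dz":-0.493,"ry":-0.725},{"dx":-0.211,"dz":-0.493,"ry":-0.725}]'
python3 - <<'E'
from h import *
st=status.observe(); p,d=read_camera("wrist"); cv2.imwrite("pics/w0.png",p[:,:,::-1]); np.savez("w0.npz",p=p,d=d,st=np.array(st,dtype=object)); print(st["tool_pos"],st["tool_rot"],st["time"])
E
```

```text
[0.12769059 0.50912943 0.24351145] [-1.57073799e+00  4.30781043e-04  1.32499667e+00] 0.3invalid input at $[0]: expected keys dx, dy, dz, rx, ry, rz, gripper
```

View pics/w0.png

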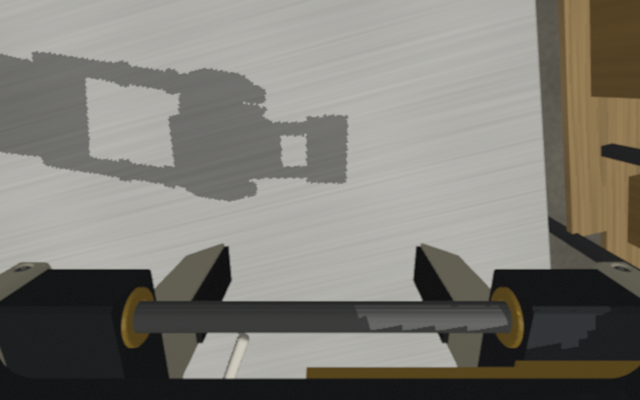

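```bash
python3 -m creep '[{"dx":-0.02,"dy":0,"dz":-0.05,"rx":0,"ry":-0.1,"rz":0,"gripper":1},{"dx":-0.045,"dy":0,"dz":-0.105,"rx":0,"ry":-0.22,"rz":0,"gripper":1},{"dx":-0.07,"dy":0,"dz":-0.16,"rx":0,"ry":-0.35,"rz":0,"gripper":1},{"dx":-0.095,"dy":0,"dz":-0.215,"rx":0,"ry":-0.48,"rz":0,"gripper":1},{"dx":-0.12,"dy":0,"dz":-0.27,"rx":0,"ry":-0.6,"rz":0,"gripper":1},{"dx":-0.145,"dy":0,"dz":-0.325,"rx":0,"ry":-0.725,"rz":0,"gripper":1},{"dx":-0.165,"dy":0,"dz":-0.38,"rx":0,"ry":-0.725,"rz":0,"gripper":1},{"dx":-0.19,"dy":0,"dz":-0.435,"rx":0,"ry":-0.725,"rz":0,"gripper":1},{"dx":-0.211,"dy":0,"dz":-0.493,"rx":0,"ry":-0.725,"rz":0,"gripper":1},{"dx":-0.211,"dy":0,"dz":-0.493,"rx":0,"ry":-0.725,"rz":0,"gripper":1},{"dx":-0.211,"dy":0,"dz":-0.493,"rx":0,"ry":-0.725,"rz":0,"gripper":1},{"dx":-0.211,"dy":0,"dz":-0.493,"rx":0,"ry":-0.725,"rz":0,"gripper":1}]'
python3 - <<'E'
from h import *
st=status.observe(); p,d=read_camera("wrist"); cv2.imwrite("pics/w1.png",p[:,:,::-1]); np.savez("w1.npz",p=p,d=d,st=np.array(st,dtype=object)); print(st["tool_pos"],st["tool_rot"],st["time"])
E
```

```text
time: 1.85
tool_pos: [0.5536, 0.1856, 0.2439]
tool_rot: [-1.571, -0.0, 2.051]
contact_force: [-0.6, -0.1, -0.4]
opening: 0.0913
[0.55358122 0.18562577 0.24390735] [-1.57071012e+00 -3.59616166e-04  2.05148804e+00] 1.85
```

View pics/w1.png

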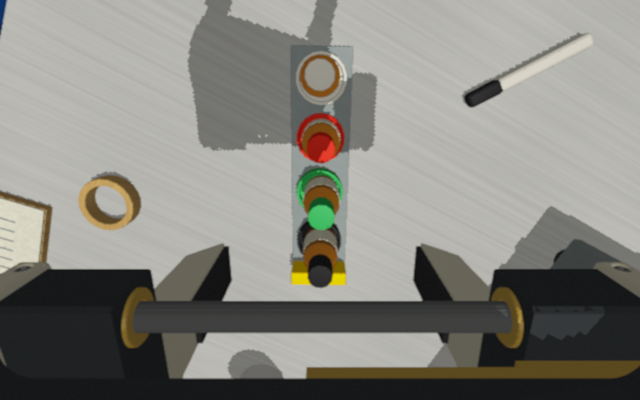

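The wrist view shows the row running straight down the picture. Cap tops are white (320,75), red (321,148), green (321,214) and black (320,273), with the yellow stop behind the black one. Next I compute positions.

Run:
```python
from h import *
a=np.load("w1.npz",allow_pickle=True);p,d,st=a["p"],a["d"],a["st"].item()
C=cam("wrist",st);P=cloud(C,d)
m=(d>0)&(np.abs(P[...,2]-.096)<.004)
m[:, :280]=0; m[:,360:]=0; m[290:]=0
k,L,s,c=cv2.connectedComponentsWithStats(m.astype(np.uint8))
X=[]
for i in range(1,k):
    if s[i,4]>60:
        q,r=cv2.minEnclosingCircle(np.argwhere(L==i)[:,::-1].astype(np.float32))
        w=ray(C,q,.096); print(s[i],np.round(q,1),round(r,1),w.round(4), np.median(P[L==i],0).round(4)); X.append(w[:2])
X=np.array(X); v=X[-1]-X[0]; print(np.degrees(np.arctan2(v[1],v[0])),np.linalg.norm(np.diff(X,axis=0),axis=1))
```

```text
[304  59  31  32 767] [319.   74.5] 16.3 [0.4727 0.1413 0.096 ] [0.4727 0.1413 0.0958]
[306 135  29  29 645] [319.9 148.8] 14.4 [0.5234 0.1685 0.096 ] [0.5234 0.1684 0.0958]
[307 204  27  26 552] [320.3 216.6] 13.5 [0.576  0.1961 0.096 ] [0.5758 0.1961 0.0958]
[307 264  26  24 487] [319.3 275.7] 12.7 [0.6281 0.2222 0.096 ] [0.6283 0.2222 0.0957]
27.471022057763907 [0.05751718 0.05940004 0.05828498]
```

```bash
python3 -m creep '[{"dx":-0.05,"dy":0,"dz":0.026,"rx":0,"ry":0.08,"rz":0,"gripper":1},{"dx":-0.105,"dy":0,"dz":0.055,"rx":0,"ry":0.2,"rz":0,"gripper":1},{"dx":-0.16,"dy":0,"dz":0.083,"rx":0,"ry":0.3,"rz":0,"gripper":1},{"dx":-0.215,"dy":0,"dz":0.112,"rx":0,"ry":0.4,"rz":0,"gripper":1},{"dx":-0.27,"dy":0,"dz":0.14,"rx":0,"ry":0.46,"rz":0,"gripper":1},{"dx":-0.328,"dy":0,"dz":0.171,"rx":0,"ry":0.46,"rz":0,"gripper":1},{"dx":-0.328,"dy":0,"dz":0.171,"rx":0,"ry":0.46,"rz":0,"gripper":1},{"dx":-0.328,"dy":0,"dz":0.171,"rx":0,"ry":0.46,"rz":0,"gripper":1},{"dx":-0.328,"dy":0,"dz":0.171,"rx":0,"ry":0.46,"rz":0,"gripper":1}]'
python3 - <<'E'
from h import *
st=status.observe(); p,d=read_camera("wrist"); cv2.imwrite("pics/w2.png",p[:,:,::-1]); np.savez("w2.npz",p=p,d=d,st=np.array(st,dtype=object)); print(st["qpos"].round(2),st["time"])
C=cam("wrist",st);P=cloud(C,d)
h=cv2.cvtColor(p,cv2.COLOR_RGB2HSV).astype(int)
m=(h[...,0]>105)&(h[...,0]<128)&(h[...,1]>120)&(d>0)
t=m&(np.abs(P[...,2]-.028)<.004)
k,L,s,c=cv2.connectedComponentsWithStats(t.astype(np.uint8)); i=1+np.argmax(s[1:,4]); print(s[i])
pts=np.argwhere(L==i)[:,::-1]; W=np.array([ray(C,q,.028)[:2] for q in pts])*1000
print("tray top",cv2.minAreaRect(W.astype(np.float32)))
y=(h[...,0]>18)&(h[...,0]<32)&(h[...,1]>180)&(np.abs(P[...,2]-.036)<.004)
W=P[y][:,:2]*1000; print(y.sum(),"stop",cv2.minAreaRect(W.astype(np.float32)))
E
```

```text
time: 3.02
tool_pos: [0.5542, -0.1834, 0.244]
tool_rot: [-1.571, -0.0, 1.592]
contact_force: [-0.6, 0.2, -0.0]
opening: 0.0919
[-0.45  0.45  1.36  0.    1.34 -2.04] 3.025
[ 280   45   66  225 2551]
tray top ((551.2348022460938, -190.8105010986328), (234.18325805664062, 61.409950256347656), 1.600267767906189)
666 stop ((675.8829345703125, -187.0253448486328), (15.139544486999512, 58.669830322265625), 2.1916496753692627)
```

View pics/w2.png

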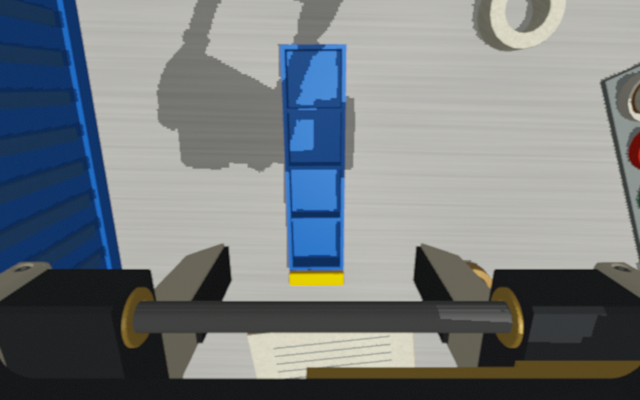

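The tray centre is at (0.551,-0.191), with its axis 1.6–2° from +x and the stop at the +x end. All four compartments are empty. In the picture the stop is at (316,278) and the far end at (312,47). I'll take the white bottle first.

```bash
cat > to.py <<'E'
import sys; from h import *
x,y,z,yaw=map(float,sys.argv[1:5]); st=status.observe()
R=Ro.from_euler("xyz",st["tool_rot"]).as_matrix(); D=R.T@(np.array([x,y,z])-st["tool_pos"])
r=(Ro.from_matrix(R).inv()*Ro.from_euler("xyz",[-np.pi/2,0,yaw])).as_rotvec()
print("d",D.round(4),"r",r.round(4),"F",st["contact_force"].round(2),"t",st["time"])
E
python3 -m creep '[{"dx":0.05,"dy":0.01,"dz":0.011,"rx":0,"ry":-0.08,"rz":0,"gripper":1},{"dx":0.105,"dy":0.02,"dz":0.024,"rx":0,"ry":-0.2,"rz":0,"gripper":1},{"dx":0.16,"dy":0.03,"dz":0.037,"rx":0,"ry":-0.3,"rz":0,"gripper":1},{"dx":0.215,"dy":0.04,"dz":0.05,"rx":0,"ry":-0.4,"rz":0,"gripper":1},{"dx":0.27,"dy":0.05,"dz":0.062,"rx":0,"ry":-0.458,"rz":0,"gripper":1},{"dx":0.326,"dy":0.06,"dz":0.075,"rx":0,"ry":-0.458,"rz":0,"gripper":1},{"dx":0.326,"dy":0.06,"dz":0.075,"rx":0,"ry":-0.458,"rz":0,"gripper":1},{"dx":0.326,"dy":0.06,"dz":0.075,"rx":0,"ry":-0.458,"rz":0,"gripper":1},{"dx":0.326,"dy":0.06,"dz":0.075,"rx":0,"ry":-0.458,"rz":0,"gripper":1}]'
python3 to.py 0.4727 0.1413 0.084 2.0503
```

```text
time: 4.2
tool_pos: [0.4733, 0.1385, 0.1841]
tool_rot: [-1.572, 0.0, 2.047]
contact_force: [-0.3, 0.2, -0.1]
opening: 0.0917
d [ 0.0028  0.1001 -0.0007] r [ 0.0008 -0.0033 -0.0004] F [-0.34  0.15 -0.13] t 4.2
```

```bash
python3 -m creep '[{"dx":0.003,"dy":0.025,"dz":-0.001,"rx":0,"ry":-0.003,"rz":0,"gripper":1},{"dx":0.003,"dy":0.05,"dz":-0.001,"rx":0,"ry":-0.003,"rz":0,"gripper":1},{"dx":0.003,"dy":0.075,"dz":-0.001,"rx":0,"ry":-0.003,"rz":0,"gripper":1},{"dx":0.003,"dy":0.09,"dz":-0.001,"rx":0,"ry":-0.003,"rz":0,"gripper":1},{"dx":0.003,"dy":0.1,"dz":-0.001,"rx":0,"ry":-0.003,"rz":0,"gripper":1},{"dx":0.003,"dy":0.1,"dz":-0.001,"rx":0,"ry":-0.003,"rz":0,"gripper":1},{"dx":0.003,"dy":0.1,"dz":-0.001,"rx":0,"ry":-0.003,"rz":0,"gripper":0.4},{"dx":0.003,"dy":0.1,"dz":-0.001,"rx":0,"ry":-0.003,"rz":0,"gripper":0.3},{"dx":0.003,"dy":0.1,"dz":-0.001,"rx":0,"ry":-0.003,"rz":0,"gripper":0.2},{"dx":0.003,"dy":0.1,"dz":-0.001,"rx":0,"ry":-0.003,"rz":0,"gripper":0.1},{"dx":0.003,"dy":0.1,"dz":-0.001,"rx":0,"ry":-0.003,"rz":0,"gripper":0.1},{"dx":0.003,"dy":0.1,"dz":-0.001,"rx":0,"ry":-0.003,"rz":0,"gripper":0.1},{"dx":0.003,"dy":0.1,"dz":-0.001,"rx":0,"ry":-0.003,"rz":0,"gripper":0.1}]' 15
```

```text
time: 5.82
tool_pos: [0.4723, 0.1424, 0.0837]
tool_rot: [-1.571, -0.0, 2.051]
contact_force: [-0.2, 0.1, 0.2]
opening: 0.0267
```

```bash
python3 -m creep '[{"dx":0,"dy":0,"dz":0,"rx":0,"ry":0,"rz":0,"gripper":0.05},{"dx":0,"dy":0,"dz":0,"rx":0,"ry":0,"rz":0,"gripper":0.05},{"dx":0,"dy":0,"dz":0,"rx":0,"ry":0,"rz":0,"gripper":0.05},{"dx":0,"dy":-0.01,"dz":0,"rx":0,"ry":0,"rz":0,"gripper":0.05},{"dx":0,"dy":-0.03,"dz":0,"rx":0,"ry":0,"rz":0,"gripper":0.05},{"dx":0,"dy":-0.06,"dz":0,"rx":0,"ry":0,"rz":0,"gripper":0.05},{"dx":0,"dy":-0.09,"dz":0,"rx":0,"ry":0,"rz":0,"gripper":0.05},{"dx":0,"dy":-0.12,"dz":0,"rx":0,"ry":0,"rz":0,"gripper":0.05},{"dx":0,"dy":-0.12,"dz":0,"rx":0,"ry":0,"rz":0,"gripper":0.05}]' 15
python3 - <<'E'
from h import *
for n in("wrist","side"):
    p,d=read_camera(n); cv2.imwrite(f"pics/{n}3.png",p[:,:,::-1])
E
python3 to.py 0.638 -0.188 0.2 1.600
```

```text
time: 6.95
tool_pos: [0.4735, 0.1426, 0.2062]
tool_rot: [-1.576, 0.002, 2.051]
contact_force: [0.1, -0.1, -1.6]
opening: 0.0233
d [-0.3697  0.0034  0.0053] r [-2.00e-04  4.51e-01  1.00e-04] F [-0.46 -0.4  -1.05] t 7.05
```

View pics/side3.png

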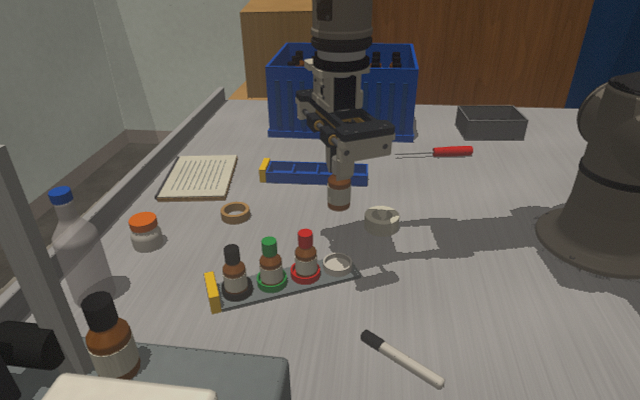

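The side view shows the white bottle hanging upright in the gripper at (339,190) and its cup empty at (337,263). I'll carry it to the tray's stop end.

```bash
python3 -m creep '[{"dx":-0.02,"dy":0.003,"dz":0,"rx":0,"ry":0.02,"rz":0,"gripper":0.05},{"dx":-0.055,"dy":0.003,"dz":0,"rx":0,"ry":0.06,"rz":0,"gripper":0.05},{"dx":-0.1,"dy":0.003,"dz":0.001,"rx":0,"ry":0.12,"rz":0,"gripper":0.05},{"dx":-0.145,"dy":0.003,"dz":0.002,"rx":0,"ry":0.18,"rz":0,"gripper":0.05},{"dx":-0.19,"dy":0.003,"dz":0.003,"rx":0,"ry":0.24,"rz":0,"gripper":0.05},{"dx":-0.235,"dy":0.003,"dz":0.004,"rx":0,"ry":0.3,"rz":0,"gripper":0.05},{"dx":-0.28,"dy":0.003,"dz":0.005,"rx":0,"ry":0.36,"rz":0,"gripper":0.05},{"dx":-0.32,"dy":0.003,"dz":0.005,"rx":0,"ry":0.42,"rz":0,"gripper":0.05},{"dx":-0.35,"dy":0.003,"dz":0.005,"rx":0,"ry":0.45,"rz":0,"gripper":0.05},{"dx":-0.369,"dy":0.003,"dz":0.005,"rx":0,"ry":0.451,"rz":0,"gripper":0.05},{"dx":-0.369,"dy":0.003,"dz":0.005,"rx":0,"ry":0.451,"rz":0,"gripper":0.05},{"dx":-0.369,"dy":0.003,"dz":0.005,"rx":0,"ry":0.451,"rz":0,"gripper":0.05}]'
python3 to.py 0.638 -0.188 0.077 1.600
python3 - <<'E'
from h import *
p,d=read_camera("side"); cv2.imwrite("pics/side4.png",p[80:300,150:500,::-1])
E
```

```text
time: 8.55
tool_pos: [0.6377, -0.1863, 0.1995]
tool_rot: [-1.569, -0.001, 1.6]
contact_force: [-0.6, -0.3, -0.3]
opening: 0.0236
d [-0.0019  0.1225 -0.0005] r [-0.0021  0.0003  0.0014] F [-0.64 -0.27 -0.31] t 8.55
```

View pics/side4.png

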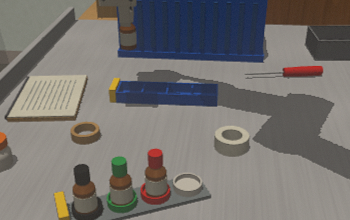

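```bash
python3 -m creep '[{"dx":-0.002,"dy":0.015,"dz":0,"rx":0,"ry":0,"rz":0,"gripper":0.05},{"dx":-0.002,"dy":0.04,"dz":0,"rx":0,"ry":0,"rz":0,"gripper":0.05},{"dx":-0.002,"dy":0.065,"dz":0,"rx":0,"ry":0,"rz":0,"gripper":0.05},{"dx":-0.002,"dy":0.09,"dz":0,"rx":0,"ry":0,"rz":0,"gripper":0.05},{"dx":-0.002,"dy":0.105,"dz":0,"rx":0,"ry":0,"rz":0,"gripper":0.05},{"dx":-0.002,"dy":0.115,"dz":0,"rx":0,"ry":0,"rz":0,"gripper":0.05},{"dx":-0.002,"dy":0.118,"dz":0,"rx":0,"ry":0,"rz":0,"gripper":0.05},{"dx":-0.002,"dy":0.12,"dz":0,"rx":0,"ry":0,"rz":0,"gripper":0.05},{"dx":-0.002,"dy":0.121,"dz":0,"rx":0,"ry":0,"rz":0,"gripper":0.05},{"dx":-0.002,"dy":0.122,"dz":0,"rx":0,"ry":0,"rz":0,"gripper":0.05},{"dx":-0.002,"dy":0.123,"dz":0,"rx":0,"ry":0,"rz":0,"gripper":0.05},{"dx":-0.002,"dy":0.123,"dz":0,"rx":0,"ry":0,"rz":0,"gripper":0.05}]'
python3 - <<'E'
from h import *
p,d=read_camera("side"); cv2.imwrite("pics/side5.png",cv2.resize(p[100:220,200:420,::-1],None,fx=3,fy=3))
E
```

```text
time: 10.1
tool_pos: [0.6384, -0.1892, 0.0777]
tool_rot: [-1.571, -0.0, 1.6]
contact_force: [0.6, -0.0, -0.3]
opening: 0.0236
```

View pics/side5.png

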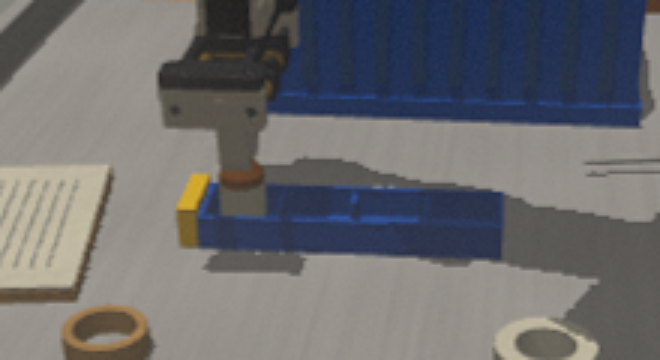

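The bottle is inside the compartment next to the stop (242,195) and hasn't touched the floor yet. I'll lower it in 1 mm steps and watch the force.

```bash
python3 -m creep '[{"dx":0,"dy":0.001,"dz":0,"rx":0,"ry":0,"rz":0,"gripper":0.05},{"dx":0,"dy":0.002,"dz":0,"rx":0,"ry":0,"rz":0,"gripper":0.05},{"dx":0,"dy":0.002,"dz":0,"rx":0,"ry":0,"rz":0,"gripper":0.05}]'
python3 to.py 0.638 -0.188 0.0757 1.600
```

```text
time: 10.52
tool_pos: [0.6385, -0.1892, 0.0757]
tool_rot: [-1.571, -0.0, 1.6]
contact_force: [-0.5, -0.4, -0.6]
opening: 0.0233
d [0.0013 0.     0.0004] r [ 0.0001 -0.      0.    ] F [-0.53 -0.44 -0.59] t 10.525
```

```bash
python3 -m creep '[{"dx":0,"dy":0.0005,"dz":0,"rx":0,"ry":0,"rz":0,"gripper":0.05},{"dx":0,"dy":0.001,"dz":0,"rx":0,"ry":0,"rz":0,"gripper":0.05},{"dx":0,"dy":0.001,"dz":0,"rx":0,"ry":0,"rz":0,"gripper":0.05}]'
python3 to.py 0.638 -0.188 0.0757 1.600
```

```text
time: 10.9
tool_pos: [0.6387, -0.1894, 0.0756]
tool_rot: [-1.572, 0.0, 1.6]
contact_force: [-1.6, -0.0, 5.1]
opening: 0.0237
d [ 0.0014 -0.0001  0.0007] r [ 0.0011 -0.     -0.0005] F [-1.62 -0.01  5.11] t 10.9
```

```bash
python3 -m creep '[{"dx":0,"dy":-0.0008,"dz":0,"rx":0,"ry":0,"rz":0,"gripper":0.3},{"dx":0,"dy":-0.0008,"dz":0,"rx":0,"ry":0,"rz":0,"gripper":0.4},{"dx":0,"dy":-0.0008,"dz":0,"rx":0,"ry":0,"rz":0,"gripper":0.6},{"dx":0,"dy":-0.0008,"dz":0,"rx":0,"ry":0,"rz":0,"gripper":0.8},{"dx":0,"dy":-0.0008,"dz":0,"rx":0,"ry":0,"rz":0,"gripper":1},{"dx":0,"dy":-0.02,"dz":0,"rx":0,"ry":0,"rz":0,"gripper":1},{"dx":0,"dy":-0.06,"dz":0,"rx":0,"ry":0,"rz":0,"gripper":1},{"dx":0,"dy":-0.115,"dz":0,"rx":0,"ry":0,"rz":0,"gripper":1},{"dx":0,"dy":-0.115,"dz":0,"rx":0,"ry":0,"rz":0,"gripper":1},{"dx":0,"dy":-0.115,"dz":0,"rx":0,"ry":0,"rz":0,"gripper":1}]'
python3 to.py 0.5234 0.1685 0.19 2.0503
python3 - <<'E'
from h import *
p,d=read_camera("side"); cv2.imwrite("pics/side6.png",cv2.resize(p[100:220,200:420,::-1],None,fx=3,fy=3))
E
```

```text
time: 12.15
tool_pos: [0.6381, -0.1891, 0.1894]
tool_rot: [-1.57, -0.0, 1.6]
contact_force: [0.7, -0.5, -0.1]
opening: 0.092
d [ 0.3608 -0.0005  0.1042] r [-3.000e-04 -4.503e-01  4.000e-04] F [ 0.65 -0.51 -0.15] t 12.15
```

View pics/side6.png

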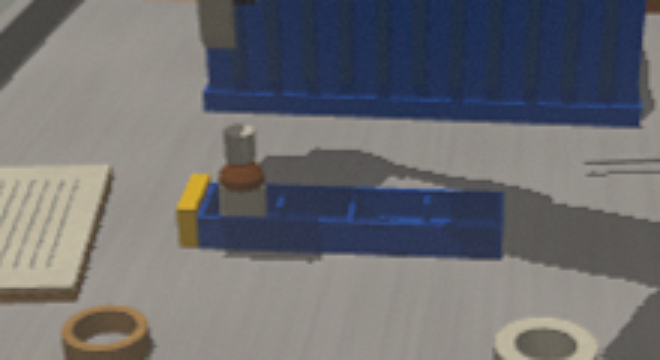

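The white bottle stands upright and alone in the compartment by the stop (cap at 240,145). Red is next.

```bash
python3 -m creep '[{"dx":0.045,"dy":0,"dz":0.013,"rx":0,"ry":-0.07,"rz":0,"gripper":1},{"dx":0.1,"dy":0,"dz":0.029,"rx":0,"ry":-0.16,"rz":0,"gripper":1},{"dx":0.155,"dy":0,"dz":0.045,"rx":0,"ry":-0.25,"rz":0,"gripper":1},{"dx":0.21,"dy":0,"dz":0.061,"rx":0,"ry":-0.34,"rz":0,"gripper":1},{"dx":0.265,"dy":0,"dz":0.077,"rx":0,"ry":-0.42,"rz":0,"gripper":1},{"dx":0.32,"dy":0,"dz":0.093,"rx":0,"ry":-0.45,"rz":0,"gripper":1},{"dx":0.361,"dy":0,"dz":0.104,"rx":0,"ry":-0.45,"rz":0,"gripper":1},{"dx":0.361,"dy":0,"dz":0.104,"rx":0,"ry":-0.45,"rz":0,"gripper":1},{"dx":0.361,"dy":0,"dz":0.104,"rx":0,"ry":-0.45,"rz":0,"gripper":1}]'
python3 to.py 0.5234 0.1685 0.084 2.0503
```

```text
time: 13.32
tool_pos: [0.5236, 0.1681, 0.1887]
tool_rot: [-1.569, -0.0, 2.05]
contact_force: [0.5, -0.1, -1.1]
opening: 0.0919
d [ 0.0004  0.1047 -0.0002] r [-0.0019  0.0001  0.0003] F [ 0.5  -0.08 -1.07] t 13.325
```

```bash
python3 -m creep '[{"dx":0,"dy":0.025,"dz":0,"rx":0,"ry":0,"rz":0,"gripper":1},{"dx":0,"dy":0.05,"dz":0,"rx":0,"ry":0,"rz":0,"gripper":1},{"dx":0,"dy":0.075,"dz":0,"rx":0,"ry":0,"rz":0,"gripper":1},{"dx":0,"dy":0.095,"dz":0,"rx":0,"ry":0,"rz":0,"gripper":1},{"dx":0,"dy":0.105,"dz":0,"rx":0,"ry":0,"rz":0,"gripper":1},{"dx":0,"dy":0.105,"dz":0,"rx":0,"ry":0,"rz":0,"gripper":0.7},{"dx":0,"dy":0.105,"dz":0,"rx":0,"ry":0,"rz":0,"gripper":0.4},{"dx":0,"dy":0.105,"dz":0,"rx":0,"ry":0,"rz":0,"gripper":0.3},{"dx":0,"dy":0.105,"dz":0,"rx":0,"ry":0,"rz":0,"gripper":0.2},{"dx":0,"dy":0.105,"dz":0,"rx":0,"ry":0,"rz":0,"gripper":0.1},{"dx":0,"dy":0.105,"dz":0,"rx":0,"ry":0,"rz":0,"gripper":0.05},{"dx":0,"dy":0.105,"dz":0,"rx":0,"ry":0,"rz":0,"gripper":0.05},{"dx":0,"dy":0.105,"dz":0,"rx":0,"ry":0,"rz":0,"gripper":0.05},{"dx":0,"dy":0.105,"dz":0,"rx":0,"ry":0,"rz":0,"gripper":0.05}]' 15
```

```text
time: 15.08
tool_pos: [0.5239, 0.1686, 0.0847]
tool_rot: [-1.571, -0.0, 2.05]
contact_force: [0.2, -0.1, 0.6]
opening: 0.0237
```

```bash
python3 -m creep '[{"dx":0,"dy":-0.01,"dz":0,"rx":0,"ry":0,"rz":0,"gripper":0.05},{"dx":0,"dy":-0.03,"dz":0,"rx":0,"ry":0,"rz":0,"gripper":0.05},{"dx":0,"dy":-0.06,"dz":0,"rx":0,"ry":0,"rz":0,"gripper":0.05},{"dx":0,"dy":-0.09,"dz":0,"rx":0,"ry":0,"rz":0,"gripper":0.05},{"dx":0,"dy":-0.12,"dz":0,"rx":0,"ry":0,"rz":0,"gripper":0.05},{"dx":0,"dy":-0.12,"dz":0,"rx":0,"ry":0,"rz":0,"gripper":0.05},{"dx":0,"dy":-0.12,"dz":0,"rx":0,"ry":0,"rz":0,"gripper":0.05}]' 15
python3 to.py 0.5802 -0.1899 0.205 1.600
```

```text
time: 15.95
tool_pos: [0.5234, 0.1685, 0.204]
tool_rot: [-1.57, -0.0, 2.05]
contact_force: [-0.1, 0.0, -1.0]
opening: 0.0234
d [-0.3442 -0.001   0.1148] r [-1.1e-03  4.5e-01  2.0e-04] F [-0.12  0.03 -1.04] t 15.95
```

```bash
python3 -m creep '[{"dx":-0.02,"dy":0,"dz":0.007,"rx":0,"ry":0.02,"rz":0,"gripper":0.05},{"dx":-0.055,"dy":0,"dz":0.018,"rx":0,"ry":0.06,"rz":0,"gripper":0.05},{"dx":-0.1,"dy":0,"dz":0.033,"rx":0,"ry":0.12,"rz":0,"gripper":0.05},{"dx":-0.145,"dy":0,"dz":0.048,"rx":0,"ry":0.18,"rz":0,"gripper":0.05},{"dx":-0.19,"dy":0,"dz":0.063,"rx":0,"ry":0.24,"rz":0,"gripper":0.05},{"dx":-0.235,"dy":0,"dz":0.078,"rx":0,"ry":0.3,"rz":0,"gripper":0.05},{"dx":-0.28,"dy":0,"dz":0.093,"rx":0,"ry":0.36,"rz":0,"gripper":0.05},{"dx":-0.315,"dy":0,"dz":0.105,"rx":0,"ry":0.42,"rz":0,"gripper":0.05},{"dx":-0.335,"dy":0,"dz":0.112,"rx":0,"ry":0.45,"rz":0,"gripper":0.05},{"dx":-0.344,"dy":0,"dz":0.115,"rx":0,"ry":0.45,"rz":0,"gripper":0.05},{"dx":-0.344,"dy":0,"dz":0.115,"rx":0,"ry":0.45,"rz":0,"gripper":0.05},{"dx":-0.344,"dy":0,"dz":0.115,"rx":0,"ry":0.45,"rz":0,"gripper":0.05}]'
python3 to.py 0.5802 -0.1899 0.0767 1.600
```

```text
time: 17.45
tool_pos: [0.5805, -0.1884, 0.2047]
tool_rot: [-1.571, -0.001, 1.602]
contact_force: [-0.1, 0.2, -1.0]
opening: 0.0234
d [-0.0016  0.128   0.0003] r [-0.0002  0.0017  0.0006] F [-0.09  0.23 -0.98] t 17.45
```

```bash
python3 -m creep '[{"dx":-0.002,"dy":0.015,"dz":0,"rx":0,"ry":0,"rz":0,"gripper":0.05},{"dx":-0.002,"dy":0.04,"dz":0,"rx":0,"ry":0,"rz":0,"gripper":0.05},{"dx":-0.002,"dy":0.065,"dz":0,"rx":0,"ry":0,"rz":0,"gripper":0.05},{"dx":-0.002,"dy":0.09,"dz":0,"rx":0,"ry":0,"rz":0,"gripper":0.05},{"dx":-0.002,"dy":0.11,"dz":0,"rx":0,"ry":0,"rz":0,"gripper":0.05},{"dx":-0.002,"dy":0.12,"dz":0,"rx":0,"ry":0,"rz":0,"gripper":0.05},{"dx":-0.002,"dy":0.124,"dz":0,"rx":0,"ry":0,"rz":0,"gripper":0.05},{"dx":-0.002,"dy":0.126,"dz":0,"rx":0,"ry":0,"rz":0,"gripper":0.05},{"dx":-0.002,"dy":0.127,"dz":0,"rx":0,"ry":0,"rz":0,"gripper":0.05},{"dx":-0.002,"dy":0.128,"dz":0,"rx":0,"ry":0,"rz":0,"gripper":0.05},{"dx":-0.002,"dy":0.128,"dz":0,"rx":0,"ry":0,"rz":0,"gripper":0.05}]'
```

```text
time: 18.82
tool_pos: [0.5806, -0.1917, 0.0769]
tool_rot: [-1.571, 0.0, 1.6]
contact_force: [-0.4, 0.3, -1.2]
opening: 0.0237
```

```bash
python3 -m creep '[{"dx":0,"dy":0.0005,"dz":0,"rx":0,"ry":0,"rz":0,"gripper":0.05},{"dx":0,"dy":0.001,"dz":0,"rx":0,"ry":0,"rz":0,"gripper":0.05},{"dx":0,"dy":0.001,"dz":0,"rx":0,"ry":0,"rz":0,"gripper":0.05}]'
```

```text
time: 19.2
tool_pos: [0.5809, -0.1918, 0.0767]
tool_rot: [-1.572, 0.0, 1.6]
contact_force: [-1.3, -0.0, 6.0]
opening: 0.0236
```

Contact at 6 N. I'll release, lift and go to green.

```bash
python3 -m creep '[{"dx":0,"dy":-0.0008,"dz":0,"rx":0,"ry":0,"rz":0,"gripper":0.3},{"dx":0,"dy":-0.0008,"dz":0,"rx":0,"ry":0,"rz":0,"gripper":0.4},{"dx":0,"dy":-0.0008,"dz":0,"rx":0,"ry":0,"rz":0,"gripper":0.6},{"dx":0,"dy":-0.0008,"dz":0,"rx":0,"ry":0,"rz":0,"gripper":0.8},{"dx":0,"dy":-0.0008,"dz":0,"rx":0,"ry":0,"rz":0,"gripper":1},{"dx":0,"dy":-0.02,"dz":0,"rx":0,"ry":0,"rz":0,"gripper":1},{"dx":0,"dy":-0.06,"dz":0,"rx":0,"ry":0,"rz":0,"gripper":1},{"dx":0,"dy":-0.115,"dz":0,"rx":0,"ry":0,"rz":0,"gripper":1},{"dx":0,"dy":-0.115,"dz":0,"rx":0,"ry":0,"rz":0,"gripper":1},{"dx":0,"dy":-0.115,"dz":0,"rx":0,"ry":0,"rz":0,"gripper":1}]'
python3 to.py 0.576 0.1961 0.19 2.0503
python3 - <<'E'
from h import *
p,d=read_camera("side"); cv2.imwrite("pics/side7.png",cv2.resize(p[100:220,200:420,::-1],None,fx=3,fy=3))
E
```

```text
time: 20.45
tool_pos: [0.5802, -0.1915, 0.1902]
tool_rot: [-1.57, -0.0, 1.6]
contact_force: [-0.1, -0.1, -0.4]
opening: 0.0918
d [ 0.3876  0.0004 -0.0071] r [-0.0005 -0.4503  0.0005] F [-0.14 -0.13 -0.44] t 20.45
```

View pics/side7.png

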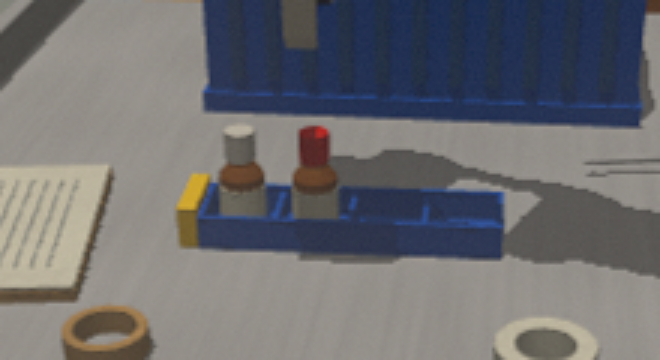

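The red bottle stands in the second compartment (cap at 314,145). On to green.

```bash
python3 -m creep '[{"dx":0.045,"dy":0,"dz":-0.001,"rx":0,"ry":-0.07,"rz":0,"gripper":1},{"dx":0.1,"dy":0,"dz":-0.002,"rx":0,"ry":-0.16,"rz":0,"gripper":1},{"dx":0.155,"dy":0,"dz":-0.003,"rx":0,"ry":-0.25,"rz":0,"gripper":1},{"dx":0.21,"dy":0,"dz":-0.004,"rx":0,"ry":-0.34,"rz":0,"gripper":1},{"dx":0.265,"dy":0,"dz":-0.005,"rx":0,"ry":-0.42,"rz":0,"gripper":1},{"dx":0.32,"dy":0,"dz":-0.006,"rx":0,"ry":-0.45,"rz":0,"gripper":1},{"dx":0.365,"dy":0,"dz":-0.007,"rx":0,"ry":-0.45,"rz":0,"gripper":1},{"dx":0.388,"dy":0,"dz":-0.007,"rx":0,"ry":-0.45,"rz":0,"gripper":1},{"dx":0.388,"dy":0,"dz":-0.007,"rx":0,"ry":-0.45,"rz":0,"gripper":1},{"dx":0.388,"dy":0,"dz":-0.007,"rx":0,"ry":-0.45,"rz":0,"gripper":1}]'
python3 to.py 0.576 0.1961 0.084 2.0503
```

```text
time: 21.75
tool_pos: [0.5758, 0.1955, 0.1896]
tool_rot: [-1.569, -0.0, 2.05]
contact_force: [-0.3, 1.0, -0.2]
opening: 0.0917
d [ 0.0004  0.1056 -0.0006] r [-0.0022 -0.0005  0.0002] F [-0.25  0.96 -0.19] t 21.75
```

```bash
python3 -m creep '[{"dx":0,"dy":0.025,"dz":0,"rx":0,"ry":0,"rz":0,"gripper":1},{"dx":0,"dy":0.05,"dz":0,"rx":0,"ry":0,"rz":0,"gripper":1},{"dx":0,"dy":0.075,"dz":0,"rx":0,"ry":0,"rz":0,"gripper":1},{"dx":0,"dy":0.095,"dz":0,"rx":0,"ry":0,"rz":0,"gripper":1},{"dx":0,"dy":0.105,"dz":0,"rx":0,"ry":0,"rz":0,"gripper":1},{"dx":0,"dy":0.105,"dz":0,"rx":0,"ry":0,"rz":0,"gripper":0.7},{"dx":0,"dy":0.105,"dz":0,"rx":0,"ry":0,"rz":0,"gripper":0.4},{"dx":0,"dy":0.105,"dz":0,"rx":0,"ry":0,"rz":0,"gripper":0.3},{"dx":0,"dy":0.105,"dz":0,"rx":0,"ry":0,"rz":0,"gripper":0.2},{"dx":0,"dy":0.105,"dz":0,"rx":0,"ry":0,"rz":0,"gripper":0.1},{"dx":0,"dy":0.105,"dz":0,"rx":0,"ry":0,"rz":0,"gripper":0.05},{"dx":0,"dy":0.105,"dz":0,"rx":0,"ry":0,"rz":0,"gripper":0.05},{"dx":0,"dy":0.105,"dz":0,"rx":0,"ry":0,"rz":0,"gripper":0.05},{"dx":0,"dy":0.105,"dz":0,"rx":0,"ry":0,"rz":0,"gripper":0.05}]' 15
```

```text
time: 23.5
tool_pos: [0.5762, 0.1963, 0.0857]
tool_rot: [-1.571, -0.0, 2.05]
contact_force: [-0.5, 0.6, 0.1]
opening: 0.0238
```

```bash
python3 -m creep '[{"dx":0,"dy":-0.01,"dz":0,"rx":0,"ry":0,"rz":0,"gripper":0.05},{"dx":0,"dy":-0.03,"dz":0,"rx":0,"ry":0,"rz":0,"gripper":0.05},{"dx":0,"dy":-0.06,"dz":0,"rx":0,"ry":0,"rz":0,"gripper":0.05},{"dx":0,"dy":-0.09,"dz":0,"rx":0,"ry":0,"rz":0,"gripper":0.05},{"dx":0,"dy":-0.12,"dz":0,"rx":0,"ry":0,"rz":0,"gripper":0.05},{"dx":0,"dy":-0.12,"dz":0,"rx":0,"ry":0,"rz":0,"gripper":0.05},{"dx":0,"dy":-0.12,"dz":0,"rx":0,"ry":0,"rz":0,"gripper":0.05}]' 15
python3 to.py 0.5222 -0.1907 0.205 1.600
```

```text
time: 24.38
tool_pos: [0.5756, 0.1962, 0.2049]
tool_rot: [-1.569, -0.0, 2.05]
contact_force: [1.3, 0.1, -1.9]
opening: 0.0235
d [-3.187e-01  1.000e-04  2.258e-01] r [-1.400e-03  4.499e-01  1.000e-04] F [ 1.32  0.06 -1.87] t 24.375
```

```bash
python3 -m creep '[{"dx":-0.02,"dy":0,"dz":0.014,"rx":0,"ry":0.02,"rz":0,"gripper":0.05},{"dx":-0.05,"dy":0,"dz":0.035,"rx":0,"ry":0.06,"rz":0,"gripper":0.05},{"dx":-0.09,"dy":0,"dz":0.064,"rx":0,"ry":0.12,"rz":0,"gripper":0.05},{"dx":-0.13,"dy":0,"dz":0.092,"rx":0,"ry":0.18,"rz":0,"gripper":0.05},{"dx":-0.17,"dy":0,"dz":0.12,"rx":0,"ry":0.24,"rz":0,"gripper":0.05},{"dx":-0.21,"dy":0,"dz":0.149,"rx":0,"ry":0.3,"rz":0,"gripper":0.05},{"dx":-0.25,"dy":0,"dz":0.177,"rx":0,"ry":0.36,"rz":0,"gripper":0.05},{"dx":-0.285,"dy":0,"dz":0.202,"rx":0,"ry":0.42,"rz":0,"gripper":0.05},{"dx":-0.31,"dy":0,"dz":0.22,"rx":0,"ry":0.45,"rz":0,"gripper":0.05},{"dx":-0.319,"dy":0,"dz":0.226,"rx":0,"ry":0.45,"rz":0,"gripper":0.05},{"dx":-0.319,"dy":0,"dz":0.226,"rx":0,"ry":0.45,"rz":0,"gripper":0.05},{"dx":-0.319,"dy":0,"dz":0.226,"rx":0,"ry":0.45,"rz":0,"gripper":0.05}]'
python3 to.py 0.5222 -0.1907 0.0777 1.600
```

```text
time: 25.88
tool_pos: [0.5228, -0.1897, 0.2053]
tool_rot: [-1.57, -0.001, 1.601]
contact_force: [-0.4, -0.2, -1.7]
opening: 0.0237
d [-0.0011  0.1276  0.0006] r [-0.0006  0.0014  0.0009] F [-0.43 -0.21 -1.7 ] t 25.875
```

```bash
python3 -m creep '[{"dx":0,"dy":0.015,"dz":0,"rx":0,"ry":0,"rz":0,"gripper":0.05},{"dx":0,"dy":0.04,"dz":0,"rx":0,"ry":0,"rz":0,"gripper":0.05},{"dx":0,"dy":0.065,"dz":0,"rx":0,"ry":0,"rz":0,"gripper":0.05},{"dx":0,"dy":0.09,"dz":0,"rx":0,"ry":0,"rz":0,"gripper":0.05},{"dx":0,"dy":0.11,"dz":0,"rx":0,"ry":0,"rz":0,"gripper":0.05},{"dx":0,"dy":0.12,"dz":0,"rx":0,"ry":0,"rz":0,"gripper":0.05},{"dx":0,"dy":0.124,"dz":0,"rx":0,"ry":0,"rz":0,"gripper":0.05},{"dx":0,"dy":0.1255,"dz":0,"rx":0,"ry":0,"rz":0,"gripper":0.05},{"dx":0,"dy":0.1265,"dz":0,"rx":0,"ry":0,"rz":0,"gripper":0.05},{"dx":0,"dy":0.1275,"dz":0,"rx":0,"ry":0,"rz":0,"gripper":0.05},{"dx":0,"dy":0.1275,"dz":0,"rx":0,"ry":0,"rz":0,"gripper":0.05}]'
```

```text
time: 27.25
tool_pos: [0.5228, -0.191, 0.0784]
tool_rot: [-1.571, 0.0, 1.6]
contact_force: [-0.8, 0.1, -1.1]
opening: 0.0237
```

```bash
python3 -m creep '[{"dx":0,"dy":0.0005,"dz":0,"rx":0,"ry":0,"rz":0,"gripper":0.05},{"dx":0,"dy":0.001,"dz":0,"rx":0,"ry":0,"rz":0,"gripper":0.05},{"dx":0,"dy":0.0015,"dz":0,"rx":0,"ry":0,"rz":0,"gripper":0.05},{"dx":0,"dy":0.0015,"dz":0,"rx":0,"ry":0,"rz":0,"gripper":0.05}]'
```

```text
time: 27.75
tool_pos: [0.5231, -0.191, 0.0777]
tool_rot: [-1.572, 0.001, 1.6]
contact_force: [-1.4, 1.1, 6.6]
opening: 0.0234
```

```bash
python3 -m creep '[{"dx":0,"dy":-0.0008,"dz":0,"rx":0,"ry":0,"rz":0,"gripper":0.3},{"dx":0,"dy":-0.0008,"dz":0,"rx":0,"ry":0,"rz":0,"gripper":0.4},{"dx":0,"dy":-0.0008,"dz":0,"rx":0,"ry":0,"rz":0,"gripper":0.6},{"dx":0,"dy":-0.0008,"dz":0,"rx":0,"ry":0,"rz":0,"gripper":0.8},{"dx":0,"dy":-0.0008,"dz":0,"rx":0,"ry":0,"rz":0,"gripper":1},{"dx":0,"dy":-0.02,"dz":0,"rx":0,"ry":0,"rz":0,"gripper":1},{"dx":0,"dy":-0.06,"dz":0,"rx":0,"ry":0,"rz":0,"gripper":1},{"dx":0,"dy":-0.115,"dz":0,"rx":0,"ry":0,"rz":0,"gripper":1},{"dx":0,"dy":-0.115,"dz":0,"rx":0,"ry":0,"rz":0,"gripper":1},{"dx":0,"dy":-0.115,"dz":0,"rx":0,"ry":0,"rz":0,"gripper":1}]'
python3 to.py 0.6282 0.2222 0.19 2.0503
python3 - <<'E'
from h import *
p,d=read_camera("side"); cv2.imwrite("pics/side8.png",cv2.resize(p[100:320,190:420,::-1],None,fx=2.5,fy=2.5))
E
```

```text
time: 29.0
tool_pos: [0.5224, -0.1907, 0.1912]
tool_rot: [-1.57, -0.0, 1.6]
contact_force: [0.0, -0.1, -0.7]
opening: 0.0918
d [ 0.4097  0.0013 -0.1178] r [-4.000e-04 -4.503e-01  5.000e-04] F [ 0.02 -0.14 -0.7 ] t 29.0
```

View pics/side8.png

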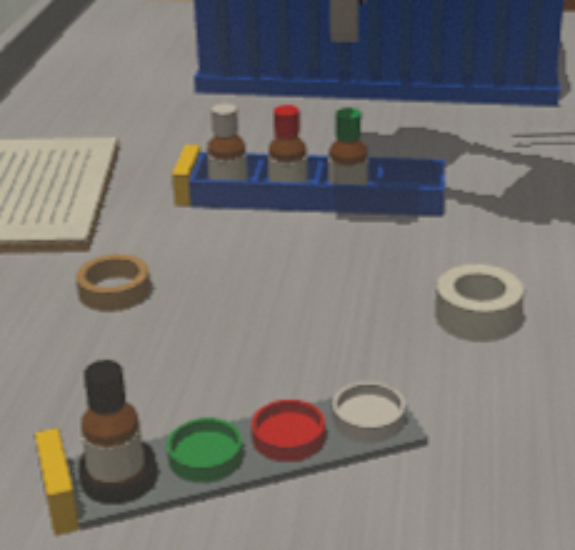

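White, red and green stand upright in order from the tray stop (caps at 225,120, 287,122 and 348,125). Black remains at (105,385).

```bash
python3 -m creep '[{"dx":0.045,"dy":0,"dz":-0.013,"rx":0,"ry":-0.07,"rz":0,"gripper":1},{"dx":0.1,"dy":0,"dz":-0.029,"rx":0,"ry":-0.16,"rz":0,"gripper":1},{"dx":0.155,"dy":0,"dz":-0.045,"rx":0,"ry":-0.25,"rz":0,"gripper":1},{"dx":0.21,"dy":0,"dz":-0.06,"rx":0,"ry":-0.34,"rz":0,"gripper":1},{"dx":0.265,"dy":0,"dz":-0.076,"rx":0,"ry":-0.42,"rz":0,"gripper":1},{"dx":0.32,"dy":0,"dz":-0.092,"rx":0,"ry":-0.45,"rz":0,"gripper":1},{"dx":0.37,"dy":0,"dz":-0.106,"rx":0,"ry":-0.45,"rz":0,"gripper":1},{"dx":0.41,"dy":0,"dz":-0.118,"rx":0,"ry":-0.45,"rz":0,"gripper":1},{"dx":0.41,"dy":0,"dz":-0.118,"rx":0,"ry":-0.45,"rz":0,"gripper":1},{"dx":0.41,"dy":0,"dz":-0.118,"rx":0,"ry":-0.45,"rz":0,"gripper":1}]'
python3 to.py 0.6282 0.2222 0.085 2.0503
```

```text
time: 30.3
tool_pos: [0.6281, 0.2218, 0.19]
tool_rot: [-1.568, -0.0, 2.05]
contact_force: [-0.1, -0.3, -0.6]
opening: 0.0915
d [ 0.0003  0.105  -0.0006] r [-0.003  -0.0001  0.0004] F [-0.15 -0.34 -0.57] t 30.3
```

```bash
python3 -m creep '[{"dx":0,"dy":0.025,"dz":0,"rx":0,"ry":0,"rz":0,"gripper":1},{"dx":0,"dy":0.05,"dz":0,"rx":0,"ry":0,"rz":0,"gripper":1},{"dx":0,"dy":0.075,"dz":0,"rx":0,"ry":0,"rz":0,"gripper":1},{"dx":0,"dy":0.095,"dz":0,"rx":0,"ry":0,"rz":0,"gripper":1},{"dx":0,"dy":0.105,"dz":0,"rx":0,"ry":0,"rz":0,"gripper":1},{"dx":0,"dy":0.105,"dz":0,"rx":0,"ry":0,"rz":0,"gripper":0.7},{"dx":0,"dy":0.105,"dz":0,"rx":0,"ry":0,"rz":0,"gripper":0.4},{"dx":0,"dy":0.105,"dz":0,"rx":0,"ry":0,"rz":0,"gripper":0.3},{"dx":0,"dy":0.105,"dz":0,"rx":0,"ry":0,"rz":0,"gripper":0.2},{"dx":0,"dy":0.105,"dz":0,"rx":0,"ry":0,"rz":0,"gripper":0.1},{"dx":0,"dy":0.105,"dz":0,"rx":0,"ry":0,"rz":0,"gripper":0.05},{"dx":0,"dy":0.105,"dz":0,"rx":0,"ry":0,"rz":0,"gripper":0.05},{"dx":0,"dy":0.105,"dz":0,"rx":0,"ry":0,"rz":0,"gripper":0.05},{"dx":0,"dy":0.105,"dz":0,"rx":0,"ry":0,"rz":0,"gripper":0.05}]' 15
```

```text
time: 32.05
tool_pos: [0.6287, 0.2224, 0.0867]
tool_rot: [-1.571, -0.0, 2.05]
contact_force: [0.0, 0.6, 0.0]
opening: 0.0235
```

```bash
python3 -m creep '[{"dx":0,"dy":-0.01,"dz":0,"rx":0,"ry":0,"rz":0,"gripper":0.05},{"dx":0,"dy":-0.03,"dz":0,"rx":0,"ry":0,"rz":0,"gripper":0.05},{"dx":0,"dy":-0.06,"dz":0,"rx":0,"ry":0,"rz":0,"gripper":0.05},{"dx":0,"dy":-0.09,"dz":0,"rx":0,"ry":0,"rz":0,"gripper":0.05},{"dx":0,"dy":-0.12,"dz":0,"rx":0,"ry":0,"rz":0,"gripper":0.05},{"dx":0,"dy":-0.12,"dz":0,"rx":0,"ry":0,"rz":0,"gripper":0.05},{"dx":0,"dy":-0.12,"dz":0,"rx":0,"ry":0,"rz":0,"gripper":0.05}]' 15
python3 to.py 0.4642 -0.1925 0.205 1.600
```

```text
time: 32.92
tool_pos: [0.6282, 0.2222, 0.2059]
tool_rot: [-1.569, -0.0, 2.05]
contact_force: [-0.2, -0.0, -2.1]
opening: 0.0235
d [-0.2924  0.0012  0.3368] r [-1.4e-03  4.5e-01  1.0e-04] F [-0.18 -0.03 -2.09] t 32.925
```

```bash
python3 -m creep '[{"dx":-0.012,"dy":0,"dz":0.014,"rx":0,"ry":0.02,"rz":0,"gripper":0.05},{"dx":-0.036,"dy":0,"dz":0.041,"rx":0,"ry":0.06,"rz":0,"gripper":0.05},{"dx":-0.066,"dy":0,"dz":0.076,"rx":0,"ry":0.1,"rz":0,"gripper":0.05},{"dx":-0.096,"dy":0,"dz":0.111,"rx":0,"ry":0.15,"rz":0,"gripper":0.05},{"dx":-0.126,"dy":0,"dz":0.145,"rx":0,"ry":0.2,"rz":0,"gripper":0.05},{"dx":-0.156,"dy":0,"dz":0.18,"rx":0,"ry":0.25,"rz":0,"gripper":0.05},{"dx":-0.186,"dy":0,"dz":0.214,"rx":0,"ry":0.3,"rz":0,"gripper":0.05},{"dx":-0.216,"dy":0,"dz":0.249,"rx":0,"ry":0.35,"rz":0,"gripper":0.05},{"dx":-0.246,"dy":0,"dz":0.283,"rx":0,"ry":0.4,"rz":0,"gripper":0.05},{"dx":-0.272,"dy":0,"dz":0.313,"rx":0,"ry":0.44,"rz":0,"gripper":0.05},{"dx":-0.287,"dy":0,"dz":0.33,"rx":0,"ry":0.45,"rz":0,"gripper":0.05},{"dx":-0.2925,"dy":0,"dz":0.337,"rx":0,"ry":0.45,"rz":0,"gripper":0.05},{"dx":-0.2925,"dy":0,"dz":0.337,"rx":0,"ry":0.45,"rz":0,"gripper":0.05},{"dx":-0.2925,"dy":0,"dz":0.337,"rx":0,"ry":0.45,"rz":0,"gripper":0.05}]'
python3 to.py 0.4642 -0.1925 0.0787 1.600
```

```text
time: 34.67
tool_pos: [0.4647, -0.1917, 0.2064]
tool_rot: [-1.57, -0.001, 1.601]
contact_force: [-0.3, 0.0, -1.2]
opening: 0.024
d [-0.0009  0.1277  0.0005] r [-0.0004  0.001   0.0007] F [-0.33  0.   -1.19] t 34.675
```

```bash
python3 -m creep '[{"dx":0,"dy":0.015,"dz":0,"rx":0,"ry":0,"rz":0,"gripper":0.05},{"dx":0,"dy":0.04,"dz":0,"rx":0,"ry":0,"rz":0,"gripper":0.05},{"dx":0,"dy":0.065,"dz":0,"rx":0,"ry":0,"rz":0,"gripper":0.05},{"dx":0,"dy":0.09,"dz":0,"rx":0,"ry":0,"rz":0,"gripper":0.05},{"dx":0,"dy":0.11,"dz":0,"rx":0,"ry":0,"rz":0,"gripper":0.05},{"dx":0,"dy":0.12,"dz":0,"rx":0,"ry":0,"rz":0,"gripper":0.05},{"dx":0,"dy":0.124,"dz":0,"rx":0,"ry":0,"rz":0,"gripper":0.05},{"dx":0,"dy":0.1255,"dz":0,"rx":0,"ry":0,"rz":0,"gripper":0.05},{"dx":0,"dy":0.1265,"dz":0,"rx":0,"ry":0,"rz":0,"gripper":0.05},{"dx":0,"dy":0.1275,"dz":0,"rx":0,"ry":0,"rz":0,"gripper":0.05},{"dx":0,"dy":0.1275,"dz":0,"rx":0,"ry":0,"rz":0,"gripper":0.05}]'
```

```text
time: 36.05
tool_pos: [0.4646, -0.1927, 0.0794]
tool_rot: [-1.571, 0.0, 1.6]
contact_force: [-0.1, -0.4, -0.8]
opening: 0.0236
```

```bash
python3 -m creep '[{"dx":0,"dy":0.0005,"dz":0,"rx":0,"ry":0,"rz":0,"gripper":0.05},{"dx":0,"dy":0.001,"dz":0,"rx":0,"ry":0,"rz":0,"gripper":0.05},{"dx":0,"dy":0.0015,"dz":0,"rx":0,"ry":0,"rz":0,"gripper":0.05},{"dx":0,"dy":0.0015,"dz":0,"rx":0,"ry":0,"rz":0,"gripper":0.05}]'
```

```text
time: 36.55
tool_pos: [0.4648, -0.1927, 0.0786]
tool_rot: [-1.572, 0.001, 1.6]
contact_force: [-1.6, 1.2, 7.3]
opening: 0.0238
```

Contact. I'll release, retreat upward, then check with all three cameras.

```bash
python3 -m creep '[{"dx":0,"dy":-0.0008,"dz":0,"rx":0,"ry":0,"rz":0,"gripper":0.3},{"dx":0,"dy":-0.0008,"dz":0,"rx":0,"ry":0,"rz":0,"gripper":0.4},{"dx":0,"dy":-0.0008,"dz":0,"rx":0,"ry":0,"rz":0,"gripper":0.6},{"dx":0,"dy":-0.0008,"dz":0,"rx":0,"ry":0,"rz":0,"gripper":0.8},{"dx":0,"dy":-0.0008,"dz":0,"rx":0,"ry":0,"rz":0,"gripper":1},{"dx":0,"dy":-0.02,"dz":0,"rx":0,"ry":0,"rz":0,"gripper":1},{"dx":0,"dy":-0.06,"dz":0,"rx":0,"ry":0,"rz":0,"gripper":1},{"dx":0,"dy":-0.11,"dz":-0.02,"rx":0,"ry":0,"rz":0,"gripper":1},{"dx":0,"dy":-0.16,"dz":-0.06,"rx":0,"ry":0,"rz":0,"gripper":1},{"dx":0,"dy":-0.18,"dz":-0.1,"rx":0,"ry":0,"rz":0,"gripper":1},{"dx":0,"dy":-0.18,"dz":-0.1,"rx":0,"ry":0,"rz":0,"gripper":1},{"dx":0,"dy":-0.18,"dz":-0.1,"rx":0,"ry":0,"rz":0,"gripper":1}]'
python3 - <<'E'
from h import *
st=status.observe()
p,d=read_camera("wrist"); C=cam("wrist",st);P=cloud(C,d)
a=p[:,:,::-1]
m=(d>0)&(np.abs(P[...,2]-.088)<.004)
k,L,s,c=cv2.connectedComponentsWithStats(m.astype(np.uint8))
for i in range(1,k):
    if s[i,4]>60:
        w=ray(C,c[i],.088); e=w[:2]-[.5512,-.1908]; print(c[i].round(),"rgb",p[L==i].mean(0).round(),"world",w.round(4),"tray x,y mm",np.round(1000*np.array([e@[.9996,.0297],e@[-.0297,.9996]]),1))
q,_=read_camera("side"); r,_=read_camera("scene")
o=np.vstack([cv2.resize(a,(480,300)),np.hstack([cv2.resize(q[100:220,180:420,::-1],(400,200)),cv2.resize(r[140:260,150:350,::-1],(333,200))])[:,:480]]) if 0 else None
cv2.imwrite("pics/w9.png",a)
cv2.imwrite("pics/s9.png",np.vstack([cv2.resize(q[100:220,180:420,::-1],(560,280)),cv2.resize(r[140:260,150:390,::-1],(560,280))]))
E
```

```text
time: 38.05
tool_pos: [0.5634, -0.1894, 0.2564]
tool_rot: [-1.568, -0.001, 1.6]
contact_force: [-0.2, 0.5, -1.0]
opening: 0.0918
[ 46. 129.] rgb [19. 51. 96.] world [ 0.5212 -0.4283  0.088 ] tray x,y mm [ -37.  -236.5]
[321.  68.] rgb [50. 46. 44.] world [ 0.4651 -0.1926  0.088 ] tray x,y mm [-86.1   0.8]
[321. 139.] rgb [ 56. 152.  81.] world [ 0.5228 -0.191   0.088 ] tray x,y mm [-28.4   0.7]
[318. 201.] rgb [215.  45.  31.] world [ 0.5796 -0.1918  0.088 ] tray x,y mm [28.4 -1.9]
[318. 257.] rgb [213. 209. 195.] world [ 0.637 -0.19   0.088] tray x,y mm [85.8 -1.7]
```

View pics/w9.png

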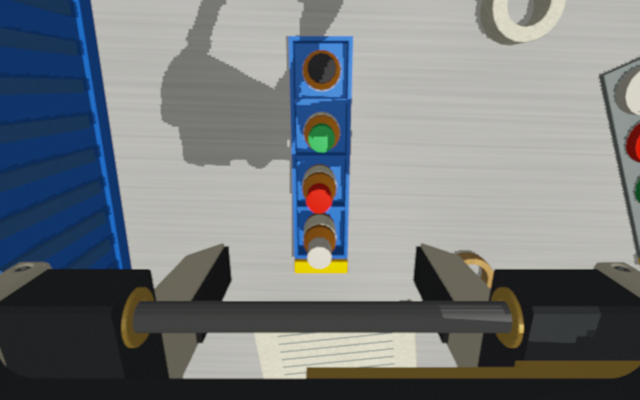

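View pics/s9.png

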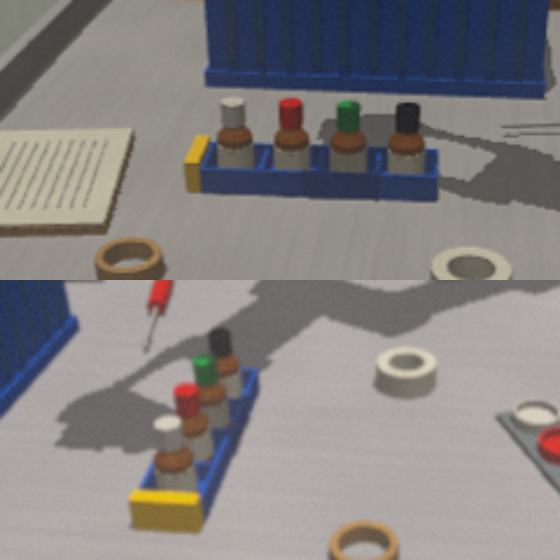

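All four stand upright in the tray. From its stop at (320,267) in the wrist view they run white (318,257), red (318,201), green (321,139) and black (321,68). The gripper is clear of them.

```bash
python3 -c "
from cell import robot; print(robot.hand_in())"
```

```text
the job is handed in; nothing more can be done
None
```

All four bottles are in the blue tray, one upright in each compartment, and the job was handed in at about 38 s. From the tray's yellow stop outwards they stand white, red, green, black, the reverse of the rack order (black, green, red, white from its stop).

I gripped each bottle by its cap at 15 N and lowered it in steps of 1 mm or less until it touched. The force read about 5–7 N at touchdown, and only then did I release it.

- **Position:** the last wrist view put every cap top within about 2 mm of its compartment centre and at the height of an upright bottle.
- **Other views:** the side and scene cameras agreed on the order and on the bottles standing upright, with the gripper open and clear above the tray.
- **Failed or disagreeing checks:** one early move was refused for missing keys and moved nothing. The first cap and stop estimates from the scene and side cameras differed by up to about 7 mm, so I used the wrist camera's measurements for every pick and place.

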